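# Put the eyepiece away in the dry box

## Task

Put the microscope eyepiece away in the open dry box: lower it into the empty compartment and set it down gently, standing upright the same way up as now, without dropping it. Then shut the lid fully, swing the clamp down onto the lid until it lies flat, and last press the pump plunger on the lid all the way down to its stop and let it rise again. Leave everything else on the table where it is.

Things in the scene. Friction and masses are not known exactly. Their poses are not given: they have to be found in the camera images.
- eyepiece: Microscope eyepiece standing wide end down on the table (all sizes in mm unless said), 60 tall, 60 to 130 g: a black eyecup foot 42 in diameter and 12 high, a black body 36 in diameter up to 36 high, and on top a bare aluminium tube 29 in diameter from 36 to 60 high. Origin at the centre of its underside, z up. It stands in one of three spots, swapped with the objective and the pot.
- drybox: Grey metal dry box, fixed to the table, 140 (x) by 190 (y) by 80 high without lid, walls and floor 5 thick. Origin at the centre of its underside, z up; its front (-x side, with the clamp) faces the robot, give or take its yaw. Inside, a fixed white desiccant cartridge 55 high fills the +y end from y = +45 on; the rest (x -65 to 65, y -90 to 45, floor at z = 5) is the empty compartment.
- lid (a joint): Angle of the grey lid, hinged along the box's far (+x) rim: 0 shut, about 1.6 upright, 1.9 at most. Stiff hinge: it stays wherever it is left (about 0.26 N m to turn) and can be pushed shut from behind. The lid is 140 long from hinge to front edge, 190 wide, 8 thick; shut, its top is 88.5 above the table.
- lid_hinge (a point): Point on the lid's hinge axis (along the box's y), at the middle of the lid's width, level with its underside: 70 behind the box centre, 80.5 above the table.
- lid_edge (a point): Middle of the lid's front edge, on its outer (top) face, 140 from the hinge.
- clamp (a joint): Angle of the steel clamp arm on the bracket at the middle of the box's front: 0 lies flat on the shut lid pointing to the box's +x, about 1.57 upright, 2.0 leaning back towards the robot. It stays where it is left (about 0.1 N m to turn).
- clamp_hinge (a point): Pivot of the clamp arm, 82 in front of the box centre and 95.5 above the table; its axis is along the box's y.
- clamp_bar (a point): Centre of the T-bar at the end of the clamp arm, 67 from the pivot: a round dark bar 12 in diameter and 50 long, along the box's y. The arm is 20 wide and 6 thick.
- plunger (a joint): Travel in m of the spring pump plunger on the lid: 0 up, 0.014 fully down on its stop. It needs about 2.5 N to start and 7.5 N at the stop, and springs back.
- plunger_top (a point): Centre of the top of the plunger's black round head, 32 in diameter. The plunger stands on the lid's outer face, 35 from the hinge line and midway across the width; with the lid shut and the plunger up, its top is 120.5 above the table and it is pressed straight down.
- objective: Bystander: microscope objective, an aluminium cylinder 36 in diameter and 26 high with a black cone on top, 44 high in all. Origin under its centre.
- pot: Bystander: black sample pot 33 in diameter with an aluminium cap 35 in diameter, 50 high. Origin under its centre.
- dish: Bystander: round steel dish 160 in diameter and 35 high. Origin under its centre.
- slidebox: Bystander: wooden slide box 80 by 100 by 30 high. Origin under its centre.
- dropper: Bystander: amber glass bottle 40 in diameter, 85 high. Origin under its centre.
- forceps: Bystander: steel forceps 125 long, lying flat. Origin under the middle.
There are look-alikes about, which are no part of the job. What is shaped like the eyepiece but red is not meant.

How it is judged:
On the way, in this order (a step that is already met when the one before it is completed fails the run):
1. the eyepiece is lowered into the empty compartment in the gripper, to within about 12 mm of the floor, still held (x of eyepiece in the frame of drybox between -0.065 and 0.065 m and y of eyepiece in the frame of drybox between -0.09 and 0.045 m and z of eyepiece in the frame of drybox between 0 and 0.017 m and angle between eyepiece's own z axis and vertical below 0.15 rad and contact force between eyepiece and the fingers above 0.5 N), for 0.02 s.
2. the eyepiece stands upright on the box floor, released (x of eyepiece in the frame of drybox between -0.065 and 0.065 m and y of eyepiece in the frame of drybox between -0.09 and 0.045 m and z of eyepiece in the frame of drybox between 0 and 0.012 m and angle between eyepiece's own z axis and vertical below 0.15 rad and contact force between eyepiece and the fingers below 0.05 N and linear speed of eyepiece below 0.03 m/s), for 0.2 s.
3. the lid is fully shut over the eyepiece (within 0.03 rad) (x of eyepiece in the frame of drybox between -0.065 and 0.065 m and y of eyepiece in the frame of drybox between -0.09 and 0.045 m and z of eyepiece in the frame of drybox between 0 and 0.012 m and angle between eyepiece's own z axis and vertical below 0.15 rad and value of joint lid below 0.03 rad), for 0.2 s.
4. the clamp is flat down on the shut lid (within 0.06 rad) (value of joint lid below 0.03 rad and value of joint clamp below 0.06 rad), for 0.2 s.
5. the plunger is pressed to its stop (over 12 of 14 mm), lid shut and clamp down (all of step 4 and value of joint plunger above 0.012 m), for 0.1 s.
At the end, for the whole second after the job is handed in: The eyepiece stands at rest upright (within 0.15 rad) on the floor of the box's empty compartment, the lid is shut (under 0.03 rad), the clamp is down (under 0.06 rad) and the plunger is up again (under 3 mm) (all of step 4 and x of eyepiece in the frame of drybox between -0.065 and 0.065 m and y of eyepiece in the frame of drybox between -0.09 and 0.045 m and z of eyepiece in the frame of drybox between 0 and 0.012 m and angle between eyepiece's own z axis and vertical below 0.15 rad and linear speed of eyepiece below 0.03 m/s and value of joint plunger below 0.003 m); the robot touches nothing.
It fails at once if a bystander is moved more than 30 mm (distance of any of objective, pot, dish, slidebox, dropper, forceps from where it was at the start of the episode above 0.03 m).
It also fails if it takes over 64 s, if anything falls off the work surface, if the arm or the gripper's body presses on something with over 40 N, if the wrist force passes 120 N, or if a joint passes its speed limit or range.

## Robot

A 6-joint arm with a two-finger parallel gripper is mounted at the origin on the work surface. World frame = base frame: x ahead of the robot, y to its left, z up, the work surface at z = 0. Lengths are in m, angles in rad, forces in N, time in s.
With the tool pointing down it reaches from about 0.425 to 0.95 m from the base axis. Payload 3.5 kg.
Tool frame: the origin (TCP) lies at the very end of the fingers, on their centre line; the grasp point (between the pads) lies 19 mm behind it; z points along the fingers, y is the line along which they close (so a half turn about z gives the same grasp; the last joint's range is limited). The gripper opens to 85 mm and grips with 20 to 120 N. Pads are 22 mm wide; open, the fingers measure 114 mm over their backs; the gripper's body (76 mm by 85 mm) begins 54 mm behind the grasp point. The pads swing forward as they close: fully open they stand 13 mm farther back than shut.
Start: joints at [1.115, 0.286, 1.577, -0, 1.279, -0.15], TCP at [0.203, 0.644, 0.231] pointing down, gripper open.
Joint ranges: [-2.77, 2.77], [-0.9, 2.22], [0.21, 2.48], [-1.53, 4.67], [0.24, 2.81], [-2.84, 2.84]. Speed limits (rad/s): [2.79, 2.79, 3.14, 3.14, 3.14, 3.14].

## Interface

Orientations are given as a 3x3 rotation matrix whose columns are the frame's x, y, z axes.
In Python, from workcell import observe, get_image, camera_model, hand_in gives the robot as it stands. The module is installed in compiled form; this text tells all that it offers.
- The arm moves only by the tool servo_tool, never from a script. Its argument "commands" is a list of rows, each a list of 7 numbers: the finger opening in mm, from 0 to 85.4, then the shift along the tool's x, y, z in mm, then the turn, a rotation vector about the tool's x, y, z in rad. In form: [[hand, tx, ty, tz, rx, ry, rz], ...]. A call has 1 to 8 rows; each row is the pose to reach, as a shift and turn from the pose commanded when the call began, along the tool's axes at that moment; what a row does not reach only later rows make up. A row lasts 1/8 s, in which the tool goes at most 62.5 mm and 10.7 degrees, less where a joint would pass 70% of its speed; a pose out of reach is approached as far as the arm can. A call with a gripper value outside its range is refused whole. The fingers move at their own pace and stop on an object; "grip_force" is the grip in N (left out, the last holds). Time passes only in rows, so rows that repeat a pose let the fingers close. It gives the time, the measured TCP pose, the force, the opening and the grip force at its end, in the units of the state.
- observe(): the state, without advancing time (a new reading comes with each control period).
- get_image(name): name is "scene" or "top" or "wrist"; returns (picture, depth): 420x560x3 uint8, red, green, blue; 420x560 float32, m along the optical axis (not along the pixel's ray), 0 where there is no reading.
- camera_model(name): a dict with "intrinsics" (3x3 intrinsics, pixels), "R" (3x3) and "t" (3): a world point X has camera coordinates R X + t. Camera axes: x right, y down, z forward; pixel columns grow to the right and rows downward; lengths in m; the calibration is good to about 2 mm. The wrist camera is an equidistant fisheye: a pixel r from the principal point sees the ray r / f radians off the axis. A picture is of the moment at which its call begins: read the wrist's pose just before it. camera_model takes no time and is no camera call; for the wrist camera it gives the pose at the moment of the call.
- hand_in(): hands the job in; it is judged then, once.
The state is a dict: "time": time; "qpos": joint angles; "qvel": joint speeds; "effort": joint torques, N m; "position": TCP position; "tcp_rot": TCP orientation; "ft_force": force on the tool from outside, world axes, zero at the start; "wrist_torque": the same for the moment, N m; "finger_gap": finger opening in m; "gripper_force": force on a finger pad.
Only numpy, scipy, OpenCV 4.12 (cv2) and the standard library are available. Lean on these libraries where they do the work, as an engineer would, in place of code of your own. Each camera call takes 0.05 s, during which the arm holds its last target. There are 200 camera calls.

## Working session

There is one attempt and no reset: what is moved stays moved. The work goes in short steps, Python scripts to look and compute and a tool call to move; the robot and the scene stay as the last step left them, time stands still between calls to the robot, and variables do not carry over. Pictures are saved under pics/ and viewed, at most 10 in all, crops included, and the job is handed in when it is done.

Besides the shell and the picture viewer there is one more tool, called after "Emit:" as name(argument=value, ...), one argument or row to a line, values as JSON. servo_tool: Moves the arm, as the interface text tells. Its arguments: {"type":"object","properties":{"commands":{"type":"array","items":{"type":"array","items":{"type":"number"}}},"grip_force":{"type":"number"}},"required":["commands"]}

```bash
mkdir -p pics; cat > h.py <<'E'
import numpy as np, cv2
from workcell import observe, get_image, camera_model, hand_in
def grab(n,save=None):
    m=camera_model(n); im,d=get_image(n)
    if save: cv2.imwrite('pics/'+save,im[:,:,::-1])
    return m,im,d
def cloud(m,d):
    K=m['intrinsics']; v,u=np.mgrid[:d.shape[0],:d.shape[1]]
    c=np.stack([(u-K[0,2])/K[0,0]*d,(v-K[1,2])/K[1,1]*d,d],-1)
    return (c-m['t'])@m['R']
E
python3 - <<'E'
from h import *
s=observe(); print({k:np.round(v,3).tolist() for k,v in s.items()})
for n in ('scene','top'):
    m,im,d=grab(n,n+'0.png'); np.savez(n+'.npz',im=im,d=d,**m); print(n,np.round(m['intrinsics'],1).tolist(),np.round(m['R'],3).tolist(),np.round(-m['R'].T@m['t'],3))
E
```

```text
{'time': 0.0, 'qpos': [1.115, 0.287, 1.578, 0.0, 1.279, -0.15], 'qvel': [-0.002, 0.0, -0.0, -0.001, 0.0, -0.001], 'effort': [0.0, -40.598, -29.262, -0.0, 0.006, -0.0], 'position': [0.203, 0.643, 0.23], 'tcp_rot': [[-0.954, 0.301, -0.001], [0.301, 0.954, -0.002], [0.0, -0.002, -1.0]], 'ft_force': [0.634, -0.336, 0.073], 'wrist_torque': [0.037, -0.043, 0.016], 'gripper_force': 0.0, 'finger_gap': 0.085}
scene [[390.3, 0.0, 286.5], [0.0, 390.3, 210.8], [0.0, 0.0, 1.0]] [[-0.285, 0.958, -0.015], [0.719, 0.203, -0.664], [-0.633, -0.2, -0.747]] [0.965 0.132 0.701]
top [[393.8, 0.0, 278.8], [0.0, 393.8, 213.9], [0.0, 0.0, 1.0]] [[-0.02, -1.0, 0.0], [-0.982, 0.02, -0.19], [0.19, -0.004, -0.982]] [ 2.67e-01 -1.00e-03  1.09e+00]
```

View pics/scene0.png

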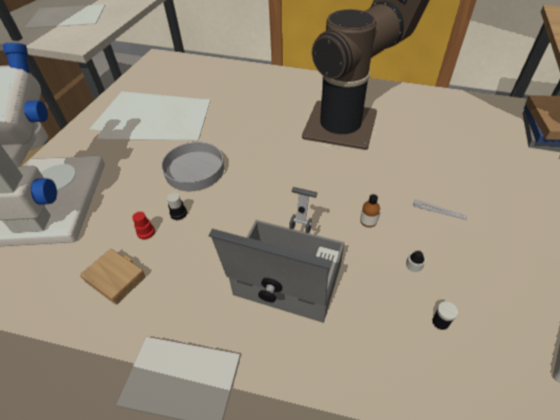

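View pics/top0.png

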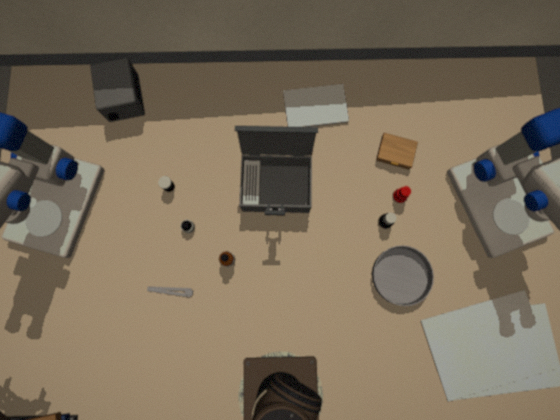

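Scene view: the possible eyepieces are the black object with an aluminium tube at (177,207) [top (387,220)], the red look-alike at (143,225), the objective (aluminium with a black cone) at (417,260), and the pot at (445,315). I choose (177,207) and check it in a crop. The box is at about (285,265), with the lid upright, the plunger behind it at (270,288) and the clamp T-bar at (304,192).

```bash
python3 - <<'E'
from h import *
S={n:np.load(n+'.npz') for n in('scene','top')}
im=S['scene']['im'][:,:,::-1]
a=im[170:260,115:215]; b=im[235:335,385:475]
cv2.imwrite('pics/crop.png',np.hstack([cv2.resize(a,(400,360),interpolation=2),cv2.resize(b,(324,360),interpolation=2)]))
for n,wins in (('scene',{'eye':(160,190,190,222),'obj':(405,245,428,272),'pot':(430,300,460,330),'red':(130,208,156,238)}),('top',{'eye':(375,205,400,232),'obj':(175,215,200,240),'pot':(155,172,180,198),'red':(390,180,414,206)})):
    P=cloud(S[n],S[n]['d'])
    for k,(u0,v0,u1,v1) in wins.items():
        p=P[v0:v1,u0:u1].reshape(-1,3); p=p[p[:,2]>.008]
        zt=np.percentile(p[:,2],97); q=p[p[:,2]>zt-.006]
        print(n,k,len(p),'zmax',round(zt,4),'top ctr',q.mean(0).round(4),'ext',np.ptp(q,0).round(3),'lo',p.min(0).round(3),'hi',p.max(0).round(3))
# box: points by height from top view
P=cloud(S['top'],S['top']['d']); w=P[100:225,225:330].reshape(-1,3); w=w[w[:,2]>.03]
q=w[(w[:,2]>.07)&(w[:,2]<.09)]
print('rim',len(q),q.min(0).round(3),q.max(0).round(3)); r=cv2.minAreaRect((q[:,:2]*1000).astype(np.float32)); print(r)
P=cloud(S['scene'],S['scene']['d']); 
for nm,(u0,v0,u1,v1) in {'tbar':(288,184,322,202),'lidtop':(215,225,335,275),'plung':(255,275,285,305)}.items():
    w=P[v0:v1,u0:u1].reshape(-1,3); w=w[w[:,2]>.06]; print(nm,len(w),w.min(0).round(3),w.max(0).round(3),np.median(w,0).round(3))
E
```

```text
scene eye 373 zmax 0.0615 top ctr [ 0.4757 -0.2813  0.0894] ext [0.529 0.447 0.645] lo [ 0.436 -0.322  0.008] hi [0.965 0.132 0.701]
scene obj 298 zmax 0.0457 top ctr [0.4843 0.2398 0.0904] ext [0.527 0.126 0.661] lo [0.434 0.132 0.008] hi [0.965 0.266 0.701]
scene pot 492 zmax 0.0523 top ctr [0.5673 0.3045 0.055 ] ext [0.418 0.191 0.654] lo [0.547 0.132 0.008] hi [0.965 0.323 0.701]
scene red 414 zmax 0.0615 top ctr [ 0.5281 -0.3433  0.0651] ext [0.456 0.494 0.645] lo [ 0.503 -0.364  0.008] hi [0.965 0.132 0.701]
top eye 222 zmax 0.065 top ctr [ 0.4373 -0.279   0.1356] ext [0.198 0.313 1.031] lo [ 0.267 -0.317  0.008] hi [ 4.72e-01 -1.00e-03  1.09e+00]
top obj 155 zmax 0.0475 top ctr [0.4372 0.2358 0.0993] ext [0.188 0.26  1.048] lo [ 0.267 -0.001  0.009] hi [0.464 0.266 1.09 ]
top pot 183 zmax 0.0543 top ctr [0.5591 0.3015 0.0687] ext [0.314 0.324 1.041] lo [ 0.267 -0.001  0.008] hi [0.58  0.324 1.09 ]
top red 227 zmax 0.0643 top ctr [ 0.5084 -0.3262  0.123 ] ext [0.27  0.36  1.031] lo [ 0.267 -0.363  0.008] hi [ 5.42e-01 -1.00e-03  1.09e+00]
rim 729 [ 0.48  -0.095  0.07 ] [0.63  0.099 0.09 ]
((553.6481323242188, 2.5160675048828125), (190.0762939453125, 146.40318298339844), 87.8510971069336)
tbar 231 [ 0.444 -0.019  0.138] [0.965 0.132 0.701] [0.454 0.006 0.161]
lidtop 4152 [ 0.461 -0.097  0.06 ] [0.965 0.132 0.701] [ 0.638 -0.011  0.192]
plung 665 [ 0.62  -0.042  0.06 ] [0.965 0.132 0.701] [ 0.641 -0.     0.121]
```

View pics/crop.png

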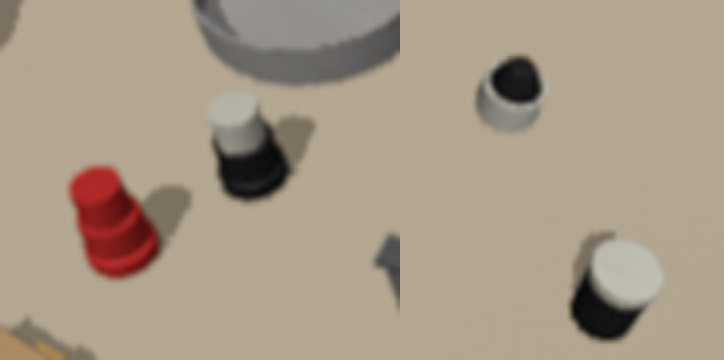

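The crop shows the chosen object is the eyepiece: stepped black foot and body with a bare aluminium tube, wide end down. Its neighbour is red, and the objective and pot don't match. Next I measure precisely without the invalid depth pixels.

```bash
python3 - <<'E'
from h import *
S={n:np.load(n+'.npz') for n in('scene','top')}
C={n:cloud(S[n],S[n]['d']) for n in S}
for n in C: C[n][S[n]['d']<=0]=np.nan
def win(n,u0,v0,u1,v1,z0,z1):
    p=C[n][v0:v1,u0:u1].reshape(-1,3); return p[(p[:,2]>z0)&(p[:,2]<z1)]
def circ(q): return cv2.minEnclosingCircle((q[:,:2]*1000).astype(np.float32))
for n,w in (('scene',(160,188,190,222)),('top',(375,205,402,234))):
    q=win(n,*w,.056,.07); print(n,'eye top',len(q),q.mean(0).round(4),circ(q)); 
    q=win(n,*w,.004,.07); print('  all',q.min(0).round(4),q.max(0).round(4))
for n,w in (('scene',(120,200,156,240)),('top',(385,180,414,206))):
    q=win(n,*w,.056,.07); print(n,'red top',q.mean(0).round(4),circ(q))
q=win('scene',150,140,230,190,.025,.05); print('dish',q.min(0).round(3),q.max(0).round(3))
for k,w in (('scene',(60,240,160,310)),('top',(370,125,425,175))): q=win(k,*w,.02,.05); print('slide',q.min(0).round(3),q.max(0).round(3))
# rim
q=win('top',225,140,330,225,.072,.086); print('rim',cv2.minAreaRect((q[:,:2]*1000).astype(np.float32)))
q=win('scene',215,180,350,310,.105,.4); 
l=q[q[:,0]>.58]; lid=l; print('lid',len(l),l.min(0).round(3),l.max(0).round(3))
pl=l[(l[:,2]>.14)]; A=np.c_[pl[:,1:],np.ones(len(pl))]; 
for _ in range(3):
    c=np.linalg.lstsq(A,pl[:,0],rcond=None)[0]; r=abs(pl[:,0]-A@c); pl=pl[r<.004]; A=A[r<.004]
print('lid plane x=a y+b z+c',c.round(4),len(pl)); e=pl[pl[:,2]>np.percentile(pl[:,2],98)-.004]; print('edge',e.mean(0).round(4),pl[:,1].min(),pl[:,1].max())
t=q[(q[:,0]<.5)]; print('clamp',len(t),t.min(0).round(3),t.max(0).round(3)); 
tb=t[t[:,2]>t[:,2].max()-.012]; print('tbar',tb.mean(0).round(4),np.ptp(tb,0).round(3)); print(cv2.fitLine((tb[:,:2]).astype(np.float32),2,0,.01,.01).ravel())
q=win('scene',180,200,350,310,.0745,.086); q=q[q[:,0]<.6]
print('rim scene',len(q),q.min(0).round(4),q.max(0).round(4)); print(cv2.minAreaRect((q[:,:2]*1000).astype(np.float32)))
q=win('top',225,150,330,225,.046,.068); q=q[q[:,1]>.03];print('cartridge',q.min(0).round(4),q.max(0).round(4))
E
```

```text
scene eye top 99 [ 0.4517 -0.3015  0.0599] ((451.32574462890625, -303.0666809082031), 15.350956916809082)
  all [ 0.3735 -0.3387  0.004 ] [ 0.4716 -0.2807  0.0623]
top eye top 95 [ 0.4512 -0.3006  0.0606] ((451.44781494140625, -300.8099365234375), 14.427370071411133)
  all [ 0.416  -0.3466  0.004 ] [ 0.4966 -0.2746  0.0652]
scene red top [ 0.5243 -0.3473  0.0597] ((524.0612182617188, -348.5821838378906), 15.571207046508789)
top red top [ 0.5234 -0.3468  0.0606] ((524.3914794921875, -346.792724609375), 14.49488639831543)
dish [ 0.219 -0.411  0.025] [ 0.38  -0.252  0.038]
slide [ 0.602 -0.406  0.02 ] [ 0.706 -0.284  0.034]
slide [ 0.601 -0.403  0.02 ] [ 0.706 -0.285  0.036]
rim ((554.3118896484375, 2.4911651611328125), (190.0762939453125, 145.0747528076172), 87.8510971069336)
lid 4790 [ 0.626 -0.097  0.105] [0.666 0.096 0.226]
lid plane x=a y+b z+c [0.0401 0.0763 0.6265] 2870
edge [0.6425 0.0073 0.2223] -0.09668722154075608 0.09545768603971287
clamp 394 [ 0.444 -0.019  0.105] [0.473 0.031 0.167]
tbar [0.4527 0.0064 0.1628] [0.013 0.049 0.012]
[0.03503888 0.99938595 0.4526502  0.00641136]
rim scene 549 [ 0.4619 -0.0921  0.0745] [0.6    0.0988 0.0858]
((510.5915222167969, 13.1693115234375), (215.5892333984375, 109.22985076904297), 68.22828674316406)
cartridge [0.4847 0.0315 0.0463] [0.6235 0.099  0.0677]
```

Scales check out: eyepiece at (0.4515,-0.3015), top z 0.060. Box centre is about (0.5545,0.0024), yaw -0.038. Lid is at about 1.65 rad, edge z 0.222, and the clamp T-bar is at (0.4525,0.0063,0.159).

```bash
cat > p.py <<'E'
# usage: p.py x,y,z[,yawdeg of tool y] ... (m) -> row numbers in tool frame
import sys; from h import *
from scipy.spatial.transform import Rotation as R
s=observe(); T=s['tcp_rot']; p=s['position']
print('pos',p.round(4),'y-yaw',round(np.degrees(np.arctan2(T[1,1],T[0,1])),1),'q',s['qpos'].round(2),'t',s['time'])
for a in sys.argv[1:]:
    w=[float(x) for x in a.split(',')]; d=T.T@(np.array(w[:3])-p)*1000; r=np.zeros(3)
    if len(w)>3:
        y=np.radians(w[3]); G=np.array([[-np.sin(y)*-1,np.cos(y),0],[-np.cos(y),np.sin(y),0],[0,0,-1.]])
        G=np.c_[[-0+np.sin(y)*-1,np.cos(y),0],[np.cos(y),np.sin(y),0],[0,0,-1]] if 0 else np.array([[-np.sin(y),np.cos(y),0],[np.cos(y),np.sin(y),0],[0,0,-1.]])
        r=R.from_matrix(T.T@G).as_rotvec()
    print(a,d.round(1),r.round(3))
E
python3 p.py 0.25,.6,.28 .30,.55,.31 .34,.5,.32 .38,.45,.33 .42,.4,.33 .45,.35,.33 .48,.29,.33 .50,.23,.33,87.8
```

```text
pos [0.2029 0.6431 0.23  ] y-yaw 72.5 q [ 1.11  0.29  1.58 -0.    1.28 -0.15] t 0.1
0.25,.6,.28 [-57.9 -27.1 -49.9] [0. 0. 0.]
.30,.55,.31 [-120.6  -59.8  -79.9] [0. 0. 0.]
.34,.5,.32 [-173.8  -95.4  -89.8] [0. 0. 0.]
.38,.45,.33 [-227.  -131.1  -99.7] [0. 0. 0.]
.42,.4,.33 [-280.2 -166.7  -99.7] [0. 0. 0.]
.45,.35,.33 [-323.8 -205.4  -99.6] [0. 0. 0.]
.48,.29,.33 [-370.5 -253.6  -99.5] [0. 0. 0.]
.50,.23,.33,87.8 [-407.6 -304.8  -99.4] [-0.002 -0.001 -0.267]
```

Emit:
servo_tool(
  commands=[
    [70, -50, -25, -25, 0, 0, 0],
    [70, -100, -50, -60, 0, 0, -0.05],
    [70, -150, -80, -85, 0, 0, -0.1],
    [70, -200, -112, -100, 0, 0, -0.15],
    [70, -250, -147, -100, 0, 0, -0.2],
    [70, -300, -185, -100, 0, 0, -0.267],
    [70, -345, -225, -100, 0, 0, -0.267],
    [70, -385, -270, -100, 0, 0, -0.267],
  ],
)

```text
time: 1.1
position: [0.4897, 0.2683, 0.3307]
tcp_rot: [[-0.999, 0.039, -0.001], [0.039, 0.999, -0.0], [0.001, -0.0, -1.0]]
ft_force: [1.2, -0.2, 0.2]
finger_gap: 0.0702
gripper_force: 0.0
```

```bash
python3 p.py .52,.16,.33,87.8 .53,.10,.33 .53,.04,.33 .53,-.02,.33 .52,-.08,.33 .51,-.14,.32 .49,-.20,.28 .47,-.25,.24
```

```text
pos [0.4897 0.2683 0.3307] y-yaw 87.8 q [ 0.32 -0.03  1.75 -0.    1.43 -1.21] t 1.1
.52,.16,.33,87.8 [ -34.5 -107.1    0.7] [-0.    -0.001 -0.001]
.53,.10,.33 [ -46.8 -166.6    0.7] [0. 0. 0.]
.53,.04,.33 [ -49.2 -226.6    0.7] [0. 0. 0.]
.53,-.02,.33 [ -51.5 -286.5    0.7] [0. 0. 0.]
.52,-.08,.33 [ -43.8 -346.9    0.8] [0. 0. 0.]
.51,-.14,.32 [ -36.2 -407.2   10.8] [0. 0. 0.]
.49,-.20,.28 [ -18.6 -467.9   50.8] [0. 0. 0.]
.47,-.25,.24 [  -0.6 -518.7   90.8] [0. 0. 0.]
```

Emit:
servo_tool(
  commands=[
    [70, -15, -58, 0, 0, 0, 0],
    [70, -30, -116, 0, 0, 0, 0],
    [70, -45, -175, 0, 0, 0, 0],
    [70, -50, -235, 0, 0, 0, 0],
    [70, -50, -295, 0, 0, 0, 0],
    [70, -40, -353, 0, 0, 0, 0],
    [70, -30, -412, 10, 0, 0, 0],
    [70, -15, -465, 40, 0, 0, 0],
  ],
)

```text
time: 2.1
position: [0.4861, -0.1972, 0.2926]
tcp_rot: [[-0.999, 0.039, 0.003], [0.039, 0.999, -0.002], [-0.004, -0.002, -1.0]]
ft_force: [0.5, 0.5, -0.7]
finger_gap: 0.0698
gripper_force: 0.0
```

```bash
python3 p.py .4515,-.3015,.15,87.8
```

```text
pos [ 0.4861 -0.1972  0.2926] y-yaw 87.8 q [-0.58 -0.09  1.88 -0.    1.36 -2.11] t 2.1
.4515,-.3015,.15,87.8 [  31.  -105.3  142.7] [-0.002  0.004 -0.001]
```

Emit:
servo_tool(
  commands=[
    [70, 10, -35, 45, 0, 0, 0],
    [70, 20, -70, 95, 0, 0, 0],
    [70, 31, -105, 142, 0, 0, 0],
    [70, 31, -105, 142, 0, 0, 0],
    [70, 31, -105, 142, 0, 0, 0],
  ],
)

```text
time: 2.72
position: [0.4514, -0.2984, 0.1501]
tcp_rot: [[-0.999, 0.039, 0.001], [0.039, 0.999, -0.0], [-0.001, -0.0, -1.0]]
ft_force: [0.5, 0.0, 1.0]
finger_gap: 0.0703
gripper_force: 0.0
```

```bash
python3 - <<'E'
from h import *
m,im,d=grab('wrist','w1.png'); print(m['intrinsics'],m['R'].round(3),(-m['R'].T@m['t']).round(3))
E
python3 p.py .4515,-.3015,.015,87.8
```

```text
[[325.1922621    0.         277.93979905]
 [  0.         325.1922621  206.45286723]
 [  0.           0.           1.        ]] [[ 0.039  0.999 -0.001]
 [ 0.944 -0.037  0.329]
 [ 0.329 -0.014 -0.944]] [ 0.366 -0.294  0.294]
pos [ 0.4521 -0.2985  0.1512] y-yaw 87.8 q [-0.77  0.07  1.97  0.    1.09 -2.3 ] t 2.775
.4515,-.3015,.015,87.8 [  0.8  -2.8 136.2] [-0.002  0.002  0.   ]
```

View pics/w1.png

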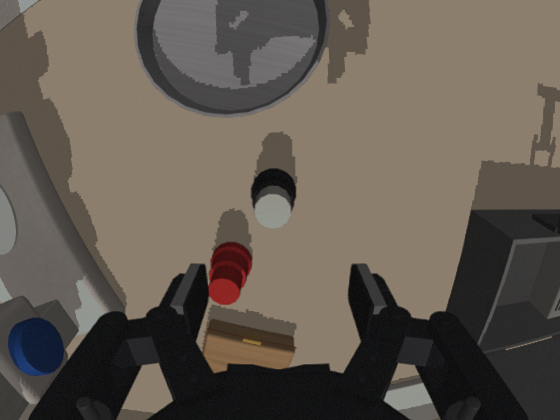

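The eyepiece tube is at (272,210) in the wrist view. Casting that ray to z=0.06 gives about (0.451,-0.302), which agrees. The fingers straddle it clear of the red look-alike and the dish, so I descend and grip.

Emit:
servo_tool(
  commands=[
    [70, 1, -3, 50, 0, 0, 0],
    [70, 1, -3, 100, 0, 0, 0],
    [70, 1, -3, 125, 0, 0, 0],
    [70, 1, -3, 136, 0, 0, 0],
    [70, 1, -3, 136, 0, 0, 0],
    [45, 1, -3, 136, 0, 0, 0],
    [20, 1, -3, 136, 0, 0, 0],
    [20, 1, -3, 136, 0, 0, 0],
  ],
  grip_force=30,
)

```text
time: 3.78
position: [0.4509, -0.3023, 0.0152]
tcp_rot: [[-0.999, 0.039, 0.002], [0.039, 0.999, -0.002], [-0.002, -0.002, -1.0]]
ft_force: [0.2, 1.5, 6.8]
finger_gap: 0.0344
gripper_force: 30.0
```

Emit:
servo_tool(
  commands=[
    [20, 0, 0, 0, 0, 0, 0],
    [20, 0, 0, 0, 0, 0, 0],
    [20, 0, 0, -10, 0, 0, 0],
    [20, 0, 0, -40, 0, 0, 0],
  ],
)

```text
time: 4.28
position: [0.4482, -0.3, 0.052]
tcp_rot: [[-0.999, 0.039, -0.004], [0.039, 0.999, 0.004], [0.004, 0.004, -1.0]]
ft_force: [-0.1, -0.5, -1.0]
finger_gap: 0.0339
gripper_force: 30.1
```

```bash
python3 - <<'E'
from h import *
m,im,d=grab('wrist','w2.png');print(observe()['gripper_force'])
E
python3 p.py .4515,-.3015,.24 .5537,-.02,.24,87.8 .5537,-.02,.05
```

```text
30.156567692756653
pos [ 0.4512 -0.3026  0.0574] y-yaw 87.8 q [-0.78  0.21  2.02 -0.    0.91 -2.31] t 4.325
.4515,-.3015,.24 [  -0.9    0.6 -182.6] [0. 0. 0.]
.5537,-.02,.24,87.8 [ -92.1  285.8 -183.2] [-0.003  0.003 -0.   ]
.5537,-.02,.05 [-91.5 286.4   6.8] [0. 0. 0.]
```

View pics/w2.png

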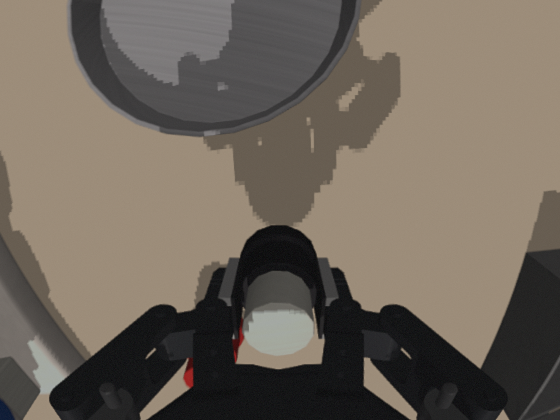

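The eyepiece is held upright on its body at (278,270), with the tube at (278,320). In the box the wrist camera would come near the T-bar, so I turn the tool 90° in transit. That puts the camera on the free +y side.

Emit:
servo_tool(
  commands=[
    [20, 0, 0, -50, 0, 0, 0.1],
    [20, -5, 20, -105, 0, 0, 0.27],
    [20, -15, 60, -150, 0, 0, 0.45],
    [20, -30, 105, -180, 0, 0, 0.63],
    [20, -45, 155, -183, 0, 0, 0.81],
    [20, -65, 205, -183, 0, 0, 0.99],
    [20, -85, 250, -183, 0, 0, 1.17],
    [20, -92, 275, -183, 0, 0, 1.35],
  ],
)

```text
time: 5.32
position: [0.5528, -0.028, 0.2359]
tcp_rot: [[-0.177, 0.984, -0.0], [0.984, 0.177, 0.0], [0.0, -0.0, -1.0]]
ft_force: [0.5, -0.5, -0.6]
finger_gap: 0.0341
gripper_force: 30.4
```

```bash
python3 p.py .5537,-.0196,.15,-2.2 .5537,-.0196,.022,-2.2; python3 -c "
from h import *; print(observe()['gripper_force'],observe()['finger_gap'])"
```

```text
pos [ 0.5528 -0.028   0.2359] y-yaw 10.2 q [-0.23  0.02  1.87  0.    1.25 -0.41] t 5.325
.5537,-.0196,.15,-2.2 [ 8.1  2.4 85.9] [-0.    -0.     0.217]
.5537,-.0196,.022,-2.2 [  8.    2.4 213.9] [-0.    -0.     0.217]
30.401880741119385 0.03409950392440814
```

Emit:
servo_tool(
  commands=[
    [20, 8, 2, 20, 0, 0, 0.11],
    [20, 8, 2, 60, 0, 0, 0.217],
    [20, 8, 2, 110, 0, 0, 0.217],
    [20, 8, 2, 160, 0, 0, 0.217],
    [20, 8, 2, 195, 0, 0, 0.217],
    [20, 8, 2, 205, 0, 0, 0.217],
    [20, 8, 2, 209, 0, 0, 0.217],
    [20, 8, 2, 212, 0, 0, 0.217],
  ],
)

```text
time: 6.32
position: [0.5545, -0.0223, 0.0261]
tcp_rot: [[0.034, 0.999, 0.003], [0.999, -0.034, -0.001], [-0.001, 0.003, -1.0]]
ft_force: [0.4, -0.1, -1.1]
finger_gap: 0.0341
gripper_force: 30.4
```

Emit:
servo_tool(
  commands=[
    [20, 0, 0, 1, 0, 0, 0],
    [20, 0, 0, 2, 0, 0, 0],
    [20, 0, 0, 3, 0, 0, 0],
    [20, 0, 0, 3.5, 0, 0, 0],
    [20, 0, 0, 3.5, 0, 0, 0],
  ],
)

```text
time: 6.95
position: [0.5529, -0.022, 0.0209]
tcp_rot: [[0.035, 0.999, -0.0], [0.999, -0.035, 0.0], [0.0, -0.0, -1.0]]
ft_force: [-1.0, 0.4, -0.9]
finger_gap: 0.0344
gripper_force: 30.4
```

Emit:
servo_tool(
  commands=[
    [20, 0, 0, 0.5, 0, 0, 0],
    [20, 0, 0, 1, 0, 0, 0],
    [20, 0, 0, 1, 0, 0, 0],
  ],
)

```text
time: 7.32
position: [0.5531, -0.0219, 0.0203]
tcp_rot: [[0.034, 0.999, -0.0], [0.999, -0.034, 0.0], [0.0, -0.0, -1.0]]
ft_force: [-1.3, 1.3, 2.3]
finger_gap: 0.0342
gripper_force: 30.7
```

Contact with the floor is felt (2.3 N up). I release slowly and rise.

Emit:
servo_tool(
  commands=[
    [36, 0, 0, 0, 0, 0, 0],
    [40, 0, 0, 0, 0, 0, 0],
    [48, 0, 0, 0, 0, 0, 0],
    [52, 0, 0, 0, 0, 0, 0],
    [52, 0, 0, 0, 0, 0, 0],
    [52, 0, 0, 0, 0, 0, 0],
    [52, 0, 0, -10, 0, 0, 0],
    [52, 0, 0, -40, 0, 0, 0],
  ],
)

```text
time: 8.32
position: [0.5515, -0.0217, 0.0591]
tcp_rot: [[0.035, 0.999, -0.004], [0.999, -0.035, 0.001], [0.001, -0.004, -1.0]]
ft_force: [0.3, -0.2, -0.1]
finger_gap: 0.052
gripper_force: 0.0
```

Emit:
servo_tool(
  commands=[
    [52, 0, 0, -60, 0, 0, 0],
    [52, 0, 0, -120, 0, 0, 0],
    [52, 0, 0, -180, 0, 0, 0],
    [30, 0, 0, -240, 0, 0, 0],
    [0, 0, 0, -250, 0, 0, 0],
  ],
)

```text
time: 8.95
position: [0.555, -0.0223, 0.3175]
tcp_rot: [[0.034, 0.999, 0.012], [0.999, -0.034, -0.003], [-0.002, 0.012, -1.0]]
ft_force: [-0.0, -0.5, -0.4]
finger_gap: 0.0167
gripper_force: 0.0
```

```bash
python3 - <<'E'
from h import *
m,im,d=grab('wrist','w3.png'); m,im,d=grab('scene','s3.png')
a=cv2.imread('pics/w3.png'); b=cv2.imread('pics/s3.png')
cv2.imwrite('pics/c3.png',np.hstack([cv2.resize(a,(400,300)),cv2.resize(b[100:340,180:420],(300,300))]))
E
python3 p.py
```

```text
pos [ 0.5536 -0.022   0.3125] y-yaw -2.0 q [-0.22 -0.04  1.78  0.    1.39 -0.19] t 9.05
```

View pics/c3.png

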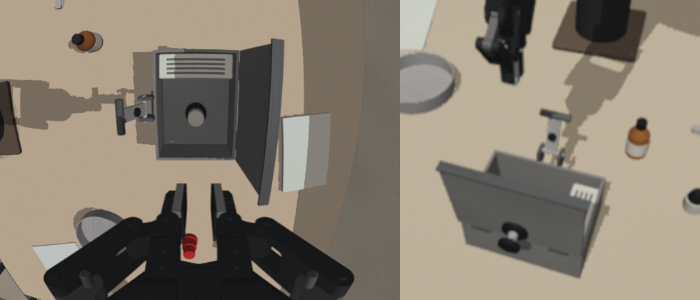

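Left panel: the eyepiece stands upright in the compartment at (196,115). Right panel: the lid is still upright, with the plunger at (513,237). Next I go over the lid, behind it, and push it shut with closed fingers following the lid's arc, off-centre at box y = -45.

```bash
cat > arc.py <<'E'
import numpy as np,sys
B=np.array([.5545,.0024]);ex=np.array([.9993,-.038]);ey=np.array([.038,.9993])
def w(x,y,z):
    p=B+ex*x/1e3+ey*y/1e3; return f"{p[0]:.4f},{p[1]:.4f},{z/1e3:.4f},-2.2"
def arc(ths,r=100,h=17,y=-45):
    o=[]
    for t in np.radians(ths): 
        o.append(w(70-r*np.cos(t)+8.5*np.sin(t)+h,y,80.5+r*np.sin(t)+8.5*np.cos(t)))
    return o
E
python3 p.py $(python3 -c "
from arc import *
print(w(70,-45,312),w(150,-45,312),w(150,-45,180),w(125,-45,180),*arc([100,95,80,65,50,35,20,10,0]))")
```

```text
pos [ 0.5536 -0.022   0.3125] y-yaw -2.0 q [-0.22 -0.04  1.78  0.    1.39 -0.19] t 9.05
0.6227,-0.0452,0.3120,-2.2 [-20.8  69.9   0.8] [0.004 0.001 0.004]
0.7027,-0.0483,0.3120,-2.2 [-21.1 149.9   1.1] [0.004 0.001 0.004]
0.7027,-0.0483,0.1800,-2.2 [-21.  149.4 133.1] [0.004 0.001 0.004]
0.6777,-0.0473,0.1800,-2.2 [-20.9 124.3 133. ] [0.004 0.001 0.004]
0.6654,-0.0469,0.1775,-2.2 [-20.9 112.  135.5] [0.004 0.001 0.004]
0.6569,-0.0465,0.1794,-2.2 [-20.8 103.5 133.5] [0.004 0.001 0.004]
0.6307,-0.0455,0.1805,-2.2 [-20.7  77.3 132.3] [0.004 0.001 0.004]
0.6052,-0.0446,0.1747,-2.2 [-20.7  51.8 138. ] [0.004 0.001 0.004]
0.5820,-0.0437,0.1626,-2.2 [-20.5  28.5 150. ] [0.004 0.001 0.004]
0.5627,-0.0429,0.1448,-2.2 [-20.4   9.1 167.7] [0.004 0.001 0.004]
0.5487,-0.0424,0.1227,-2.2 [-20.4  -5.  189.8] [0.004 0.001 0.004]
0.5428,-0.0422,0.1062,-2.2 [-20.3 -11.  206.2] [0.004 0.001 0.004]
0.5398,-0.0421,0.0890,-2.2 [-20.3 -14.1 223.4] [0.004 0.001 0.004]
```

Emit:
servo_tool(
  commands=[
    [0, -10, 50, -5, 0, 0, 0],
    [0, -20, 105, 0, 0, 0, 0],
    [0, -21, 150, 0, 0, 0, 0],
    [0, -21, 152, 45, 0, 0, 0],
    [0, -21, 152, 90, 0, 0, 0],
    [0, -21, 152, 133, 0, 0, 0],
    [0, -21, 140, 133, 0, 0, 0],
    [0, -21, 126, 133, 0, 0, 0],
  ],
)

```text
time: 10.05
position: [0.677, -0.0472, 0.1764]
tcp_rot: [[0.034, 0.999, -0.002], [0.999, -0.034, 0.0], [0.0, -0.002, -1.0]]
ft_force: [1.0, -0.1, 1.1]
finger_gap: 0.0004
gripper_force: 0.0
```

```bash
python3 p.py $(python3 -c "
from arc import *
print(*arc([100,95,88,80,72,65,57,50,42,35,27,20,10,0]))")
```

```text
pos [ 0.677  -0.0472  0.1764] y-yaw -2.0 q [-0.22  0.34  1.61 -0.    1.19 -0.18] t 10.05
0.6654,-0.0469,0.1775,-2.2 [ -0.1 -11.6  -1.1] [-0.002 -0.     0.004]
0.6569,-0.0465,0.1794,-2.2 [ -0.  -20.1  -3. ] [-0.002 -0.     0.004]
0.6447,-0.0461,0.1807,-2.2 [ -0.  -32.3  -4.3] [-0.002 -0.     0.004]
0.6307,-0.0455,0.1805,-2.2 [  0.1 -46.3  -4. ] [-0.002 -0.     0.004]
0.6169,-0.0450,0.1782,-2.2 [  0.1 -60.1  -1.7] [-0.002 -0.     0.004]
0.6052,-0.0446,0.1747,-2.2 [  0.1 -71.8   1.8] [-0.002 -0.     0.004]
0.5924,-0.0441,0.1690,-2.2 [  0.2 -84.6   7.5] [-0.002 -0.     0.004]
0.5820,-0.0437,0.1626,-2.2 [  0.2 -95.   14. ] [-0.002 -0.     0.004]
0.5712,-0.0433,0.1537,-2.2 [   0.2 -105.8   22.9] [-0.002 -0.     0.004]
0.5627,-0.0429,0.1448,-2.2 [   0.3 -114.3   31.8] [-0.002 -0.     0.004]
0.5545,-0.0426,0.1335,-2.2 [   0.3 -122.5   43.1] [-0.002 -0.     0.004]
0.5487,-0.0424,0.1227,-2.2 [   0.3 -128.3   53.9] [-0.002 -0.     0.004]
0.5428,-0.0422,0.1062,-2.2 [   0.3 -134.1   70.4] [-0.002 -0.     0.004]
0.5398,-0.0421,0.0890,-2.2 [   0.3 -137.1   87.6] [-0.002 -0.     0.004]
```

Emit:
servo_tool(
  commands=[
    [0, 0, -12, -1, 0, 0, 0],
    [0, 0, -20, -3, 0, 0, 0],
    [0, 0, -32, -4, 0, 0, 0],
    [0, 0, -46, -4, 0, 0, 0],
    [0, 0, -60, -2, 0, 0, 0],
    [0, 0, -72, 2, 0, 0, 0],
    [0, 0, -85, 8, 0, 0, 0],
    [0, 0, -95, 14, 0, 0, 0],
  ],
)

```text
time: 11.05
position: [0.5819, -0.044, 0.1621]
tcp_rot: [[0.035, 0.999, -0.001], [0.999, -0.035, 0.0], [0.0, -0.001, -1.0]]
ft_force: [1.3, -0.1, 1.5]
finger_gap: 0.0001
gripper_force: 1.1
```

Emit:
servo_tool(
  commands=[
    [0, 0, -11, 9, 0, 0, 0],
    [0, 0, -19, 18, 0, 0, 0],
    [0, 0, -27, 29, 0, 0, 0],
    [0, 0, -33, 40, 0, 0, 0],
    [0, 0, -36, 48, 0, 0, 0],
    [0, 0, -39, 56, 0, 0, 0],
  ],
)

```text
time: 11.8
position: [0.5438, -0.0426, 0.106]
tcp_rot: [[0.035, 0.999, -0.001], [0.999, -0.035, 0.0], [0.0, -0.001, -1.0]]
ft_force: [-0.2, 0.1, 1.3]
finger_gap: 0.0001
gripper_force: 0.8
```

```bash
python3 p.py
```

```text
pos [ 0.5438 -0.0426  0.106 ] y-yaw -2.0 q [-0.26  0.14  1.99  0.    1.01 -0.23] t 11.8
```

Emit:
servo_tool(
  commands=[
    [0, 0, -2, 7, 0, 0, 0],
    [0, 0, -3, 12, 0, 0, 0],
    [0, 0, -3, 15, 0, 0, 0],
    [0, 0, -3, 17, 0, 0, 0],
    [0, 0, -3, 18, 0, 0, 0],
    [0, 0, -3, 18.5, 0, 0, 0],
    [0, 0, -3, 18.5, 0, 0, 0],
  ],
)

```text
time: 12.68
position: [0.5414, -0.0426, 0.0886]
tcp_rot: [[0.034, 0.999, 0.0], [0.999, -0.034, -0.0], [-0.0, 0.0, -1.0]]
ft_force: [0.0, 0.2, 1.1]
finger_gap: -0.0002
gripper_force: 0.5
```

Emit:
servo_tool(
  commands=[
    [0, 0, 0, 1, 0, 0, 0],
    [0, 0, 0, 2, 0, 0, 0],
    [0, 0, 0, 2, 0, 0, 0],
  ],
)

```text
time: 13.05
position: [0.5415, -0.0427, 0.0885]
tcp_rot: [[0.034, 0.999, -0.001], [0.999, -0.034, -0.0], [-0.0, -0.001, -1.0]]
ft_force: [-4.6, 0.1, 10.3]
finger_gap: 0.0002
gripper_force: 5.3
```

The lid is stopped hard at 88.5 mm (10 N), so it is shut. I retreat upward, then go to the clamp and straddle the T-bar with the fingers slightly open, since the robot side is too close for closed-finger pushing.

```bash
python3 p.py $(python3 -c "
from arc import *
print(w(-11,-45,240),w(-102,0,240),w(-102,0,149))")
```

```text
pos [ 0.5415 -0.0427  0.0885] y-yaw -2.0 q [-0.27  0.16  2.   -0.    0.97 -0.23] t 13.05
0.5418,-0.0422,0.2400,-2.2 [   0.5    0.2 -151.5] [-0.001  0.     0.004]
0.4526,0.0063,0.2400,-2.2 [  45.9  -90.6 -151.5] [-0.001  0.     0.004]
0.4526,0.0063,0.1490,-2.2 [ 45.9 -90.6 -60.5] [-0.001  0.     0.004]
```

Emit:
servo_tool(
  commands=[
    [0, 0, 0, -40, 0, 0, 0],
    [0, 0, 0, -95, 0, 0, 0],
    [30, 10, -25, -145, 0, 0, 0],
    [30, 30, -60, -155, 0, 0, 0],
    [30, 46, -91, -155, 0, 0, 0],
    [30, 46, -91, -155, 0, 0, 0],
    [30, 46, -91, -155, 0, 0, 0],
  ],
)

```text
time: 13.92
position: [0.4524, 0.0063, 0.2415]
tcp_rot: [[0.034, 0.999, 0.001], [0.999, -0.034, -0.0], [-0.0, 0.001, -1.0]]
ft_force: [-0.2, -1.0, 0.9]
finger_gap: 0.0301
gripper_force: 0.0
```

```bash
python3 - <<'E'
from h import *
for n in ('scene','wrist'): grab(n,n+'4.png')
m,im,d=grab('top'); P=cloud(m,d); P[d<=0]=np.nan; s=observe()
m,im,d=grab('scene'); P=cloud(m,d); P[d<=0]=np.nan
p=P.reshape(-1,3); p=p[(p[:,0]>.49)&(p[:,0]<.62)&(abs(p[:,1])<.09)&(p[:,2]<.13)]
print('lid top z vs x',[(x,np.median(p[abs(p[:,0]-x)<.008][:,2]).round(4)) for x in (.5,.52,.54,.56,.6)])
p=P.reshape(-1,3); t=p[(p[:,0]>.43)&(p[:,0]<.475)&(abs(p[:,1]-.006)<.03)&(p[:,2]>.145)&(p[:,2]<.175)]; print('tbar',len(t),t.min(0).round(4),t.max(0).round(4))
a=cv2.imread('pics/wrist4.png'); b=cv2.imread('pics/scene4.png')
cv2.imwrite('pics/c4.png',np.hstack([cv2.resize(a,(400,300)),cv2.resize(b[100:340,180:420],(300,300))]))
E
python3 p.py
```

```text
lid top z vs x [(0.5, np.float64(0.0887)), (0.52, np.float64(0.0888)), (0.54, np.float64(0.0888)), (0.56, np.float64(0.0888)), (0.6, np.float64(0.0892))]
tbar 203 [ 0.4445 -0.0191  0.1456] [0.4587 0.0304 0.1672]
pos [0.4525 0.0061 0.2412] y-yaw -2.0 q [-0.21 -0.23  2.09 -0.    1.29 -0.18] t 14.125
```

View pics/c4.png

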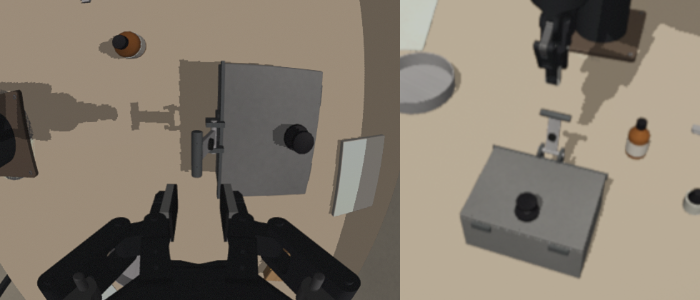

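The lid is flat (0.0888 everywhere), and the T-bar at wrist (197,153) lies between the fingers. I descend and swing the clamp forward.

Emit:
servo_tool(
  commands=[
    [30, 0, 0, 45, 0, 0, 0],
    [30, 0, 0, 80, 0, 0, 0],
    [30, 0, 0, 91, 0, 0, 0],
    [30, 0, 0, 91, 0, 0, 0],
  ],
)

```text
time: 14.62
position: [0.452, 0.0064, 0.1502]
tcp_rot: [[0.035, 0.999, -0.001], [0.999, -0.035, 0.0], [0.0, -0.001, -1.0]]
ft_force: [-0.9, -0.2, 0.9]
finger_gap: 0.0299
gripper_force: 0.0
```

Emit:
servo_tool(
  commands=[
    [30, 0, 12, 0, 0, 0, 0],
    [30, 0, 22, -1, 0, 0, 0],
    [30, 0, 32, -2, 0, 0, 0],
    [30, 0, 42, -2, 0, 0, 0],
    [30, 0, 52, 0, 0, 0, 0],
    [30, 0, 62, 3, 0, 0, 0],
    [30, 0, 70, 7, 0, 0, 0],
    [30, 0, 77, 12, 0, 0, 0],
  ],
)

```text
time: 15.62
position: [0.5292, 0.004, 0.1379]
tcp_rot: [[0.035, 0.999, -0.0], [0.999, -0.035, 0.0], [0.0, -0.0, -1.0]]
ft_force: [-2.4, -0.1, 0.6]
finger_gap: 0.03
gripper_force: 0.8
```

Emit:
servo_tool(
  commands=[
    [30, 0, 0, 0, 0, 0, 0],
    [30, 0, -2, -40, 0, 0, 0],
    [0, 0, -10, -60, 0, 0, 0],
    [0, 0, -10, -60, 0, 0, 0],
  ],
)

```text
time: 16.12
position: [0.5203, 0.004, 0.2009]
tcp_rot: [[0.034, 0.999, 0.006], [0.999, -0.034, -0.001], [-0.001, 0.006, -1.0]]
ft_force: [0.8, -0.6, -0.1]
finger_gap: 0.0002
gripper_force: 0.0
```

```bash
python3 - <<'E'
from h import *
m,im,d=grab('scene'); P=cloud(m,d); P[d<=0]=np.nan
p=P.reshape(-1,3); t=p[(p[:,0]>.46)&(p[:,0]<.56)&(abs(p[:,1]-.003)<.035)&(p[:,2]>.098)&(p[:,2]<.17)]; print('clamp',len(t),t.min(0).round(4),t.max(0).round(4))
b=t[abs(t[:,1]-.003)>.013]; print('bar',b.mean(0).round(4),b.min(0).round(4),b.max(0).round(4))
E
python3 p.py $(python3 -c "
from arc import *
print(w(-15,0,103))")
```

```text
clamp 284 [ 0.4609 -0.0219  0.0981] [0.5281 0.0273 0.1478]
bar [0.5026 0.0057 0.1262] [ 0.4612 -0.0219  0.0981] [0.528  0.0273 0.1478]
pos [0.5195 0.0042 0.1992] y-yaw -2.0 q [-0.19 -0.03  1.99  0.    1.18 -0.15] t 16.175
0.5395,0.0030,0.1030,-2.2 [-0.4 19.7 96.3] [0.003 0.    0.004]
```

Emit:
servo_tool(
  commands=[
    [0, 0, -2, 40, 0, 0, 0],
    [0, 0, 0, 52, 0, 0, 0],
    [0, 0, 5, 64, 0, 0, 0],
    [0, 0, 9, 74, 0, 0, 0],
    [0, 0, 12, 83, 0, 0, 0],
    [0, 0, 15, 91, 0, 0, 0],
    [0, 0, 16, 96, 0, 0, 0],
    [0, 0, 16, 98, 0, 0, 0],
  ],
)

```text
time: 17.18
position: [0.5349, 0.0035, 0.1011]
tcp_rot: [[0.034, 0.999, -0.001], [0.999, -0.034, -0.0], [-0.0, -0.001, -1.0]]
ft_force: [-3.8, 0.3, 11.0]
finger_gap: -0.0001
gripper_force: 5.3
```

Emit:
servo_tool(
  commands=[
    [0, 0, 0, 1, 0, 0, 0],
    [0, 0, 0, 2, 0, 0, 0],
    [0, 0, 0, 2, 0, 0, 0],
  ],
)

```text
time: 17.55
position: [0.535, 0.0035, 0.1009]
tcp_rot: [[0.034, 0.999, -0.001], [0.999, -0.034, -0.001], [-0.001, -0.001, -1.0]]
ft_force: [-6.0, 0.0, 13.3]
finger_gap: -0.0002
gripper_force: 6.5
```

Emit:
servo_tool(
  commands=[
    [0, 0, 0, -20, 0, 0, 0],
    [0, 0, 10, -55, 0, 0, 0],
    [0, 0, 35, -70, 0, 0, 0],
    [0, 0, 54, -70, 0, 0, 0],
    [0, 0, 54, -70, 0, 0, 0],
  ],
)

```text
time: 18.18
position: [0.5889, 0.0017, 0.1681]
tcp_rot: [[0.034, 0.999, -0.001], [0.999, -0.034, 0.0], [0.0, -0.001, -1.0]]
ft_force: [-0.4, -0.1, -0.3]
finger_gap: 0.0005
gripper_force: 0.0
```

```bash
python3 - <<'E'
from h import *
m,im,d=grab('scene','s5.png'); P=cloud(m,d); P[d<=0]=np.nan
p=P.reshape(-1,3); q=p[(p[:,0]>.5)&(p[:,0]<.56)&(abs(p[:,1]-.003)<.025)&(p[:,2]>.0945)&(p[:,2]<.15)]; print('bar',q.mean(0).round(4),q.max(0).round(4))
t=p[(p[:,0]>.565)&(p[:,0]<.63)&(abs(p[:,1])<.035)&(p[:,2]>.112)&(p[:,2]<.13)]; print('plunger',len(t),t.mean(0).round(4),t.min(0).round(4),t.max(0).round(4))
q=p[(p[:,0]>.49)&(p[:,0]<.6)&(abs(p[:,1]+.06)<.02)&(p[:,2]<.12)&(p[:,2]>.07)]; print('lid',np.median(q[:,2]))
E
python3 p.py $(python3 -c "
from arc import *
print(w(35,0,120.5),w(35,0,106.5))")
```

```text
bar [0.5261 0.0073 0.0991] [0.545  0.0269 0.1044]
plunger 226 [0.59   0.0008 0.1188] [ 0.5734 -0.0151  0.1121] [0.6036 0.0154 0.1216]
lid 0.0887361906768849
pos [0.588  0.0019 0.1675] y-yaw -2.0 q [-0.17  0.16  1.85 -0.    1.14 -0.13] t 18.225
0.5895,0.0011,0.1205,-2.2 [-0.8  1.6 47. ] [-0.002 -0.     0.004]
0.5895,0.0011,0.1065,-2.2 [-0.8  1.7 61. ] [-0.002 -0.     0.004]
```

Emit:
servo_tool(
  commands=[
    [0, -1, 1.5, 30, 0, 0, 0],
    [0, -1, 1.5, 44, 0, 0, 0],
    [0, -1, 1.5, 50, 0, 0, 0],
    [0, -1, 1.5, 56, 0, 0, 0],
    [0, -1, 1.5, 60, 0, 0, 0],
    [0, -1, 1.5, 62, 0, 0, 0],
    [0, -1, 1.5, 63, 0, 0, 0],
    [0, -1, 1.5, 63, 0, 0, 0],
  ],
)

```text
time: 19.23
position: [0.5904, 0.0008, 0.1069]
tcp_rot: [[0.034, 0.999, -0.0], [0.999, -0.034, -0.0], [-0.0, -0.0, -1.0]]
ft_force: [-3.3, 0.3, 6.5]
finger_gap: -0.0
gripper_force: 3.4
```

Emit:
servo_tool(
  commands=[
    [0, 0, 0, 0.5, 0, 0, 0],
    [0, 0, 0, 1, 0, 0, 0],
    [0, 0, 0, 1, 0, 0, 0],
  ],
)

```text
time: 19.6
position: [0.5906, 0.0008, 0.1062]
tcp_rot: [[0.034, 0.999, 0.0], [0.999, -0.034, -0.0], [-0.0, 0.0, -1.0]]
ft_force: [-3.8, 0.5, 7.3]
finger_gap: 0.0001
gripper_force: 3.6
```

Emit:
servo_tool(
  commands=[
    [0, 0, 0, 0.7, 0, 0, 0],
    [0, 0, 0, 1.5, 0, 0, 0],
    [0, 0, 0, 1.5, 0, 0, 0],
    [0, 0, 0, 1.5, 0, 0, 0],
  ],
)

```text
time: 20.1
position: [0.5907, 0.0008, 0.106]
tcp_rot: [[0.034, 0.999, 0.0], [0.999, -0.034, -0.0], [-0.0, 0.0, -1.0]]
ft_force: [-6.4, 0.6, 12.4]
finger_gap: -0.0005
gripper_force: 6.0
```

Emit:
servo_tool(
  commands=[
    [0, 0, 0, -8, 0, 0, 0],
    [0, 0, 0, -20, 0, 0, 0],
    [0, 0, 0, -60, 0, 0, 0],
    [0, 0, 0, -120, 0, 0, 0],
    [0, 0, 0, -180, 0, 0, 0],
    [0, 0, 0, -200, 0, 0, 0],
    [0, 0, 0, -200, 0, 0, 0],
    [0, 0, 0, -200, 0, 0, 0],
  ],
)

```text
time: 21.1
position: [0.5893, 0.0009, 0.2999]
tcp_rot: [[0.035, 0.999, -0.004], [0.999, -0.035, 0.001], [0.001, -0.004, -1.0]]
ft_force: [-0.3, 0.3, -0.2]
finger_gap: -0.0001
gripper_force: 0.0
```

```bash
python3 - <<'E'
from h import *
m,im,d=grab('scene','s6.png'); P=cloud(m,d); P[d<=0]=np.nan
p=P.reshape(-1,3)
for x in (.47,.48,.49,.50,.51,.52,.53,.54):
    q=p[(abs(p[:,0]-x)<.005)&(abs(p[:,1]-.004)<.007)&(p[:,2]<.15)]; print(x,len(q),np.median(q[:,2]).round(4))
t=p[(p[:,0]>.57)&(p[:,0]<.61)&(abs(p[:,1])<.02)&(p[:,2]>.112)&(p[:,2]<.13)]; print('plunger',np.percentile(t[:,2],[50,90]).round(4))
q=p[(p[:,0]>.49)&(p[:,0]<.6)&(abs(p[:,1]+.06)<.02)&(p[:,2]<.12)&(p[:,2]>.07)]; print('lid',np.median(q[:,2]))
b=cv2.imread('pics/s6.png'); cv2.imwrite('pics/c6.png',cv2.resize(b[120:340,100:480],(760,440)))
E
```

```text
0.47 20 0.0986
0.48 26 0.0985
0.49 29 0.0985
0.5 30 0.0987
0.51 28 0.0985
0.52 29 0.0989
0.53 26 0.0993
0.54 57 0.0981
plunger [0.1193 0.1208]
lid 0.0886993215753438
```

View pics/c6.png

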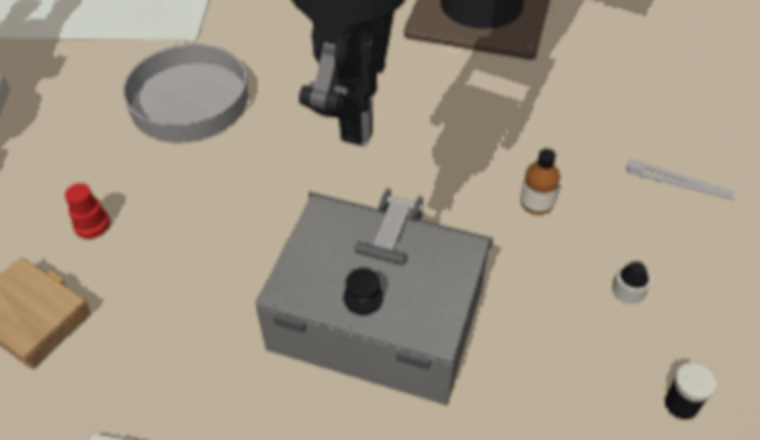

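The picture shows the lid shut, the clamp arm level at 98.5 mm (T-bar at (380,253)), the plunger up again at (363,287), and the bystanders undisturbed. The plunger had felt its stop at 12 N.

```bash
python3 -c "
from workcell import hand_in; print(hand_in())"
```

```text
the job is handed in; nothing more can be done
None
```

The job is handed in at about 21 s of the 64 s; the simulator gave no verdict, but my checks showed the eyepiece upright in the box before the lid was shut, the clamp flat, the plunger pressed to its stop and risen again, and no bystander visibly moved.

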